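# Hang the brush pail on the studio rail

## Task

Take the big S-hook out of its wooden block, hook it over the rail between the two posts and let go of it; then hang the pail that has a handle by its handle from the hook's lower curl, so that the pail hangs free and nearly still. Do not knock over the other pail.

Things in the scene. Friction and masses are not known exactly. Their poses are not given: they have to be found in the camera images.
- rail_mid (a point): Middle of the axis of a fixed level steel rail, 14 mm in diameter, 290 mm above the table, on posts at y = -150 and +150 mm. y runs along the rail, z up, x across it, away from the robot. To hook on, bring the big hook from the robot's side about 45 mm above its hung height, so that its free end passes over the rail, then lower it.
- s_hook: Big upright steel S-hook, 156 mm, 0.11 kg, bar 12 mm thick (y) by 8 mm, standing 38 mm deep in a fixed 48 mm high slotted wood block. Origin: where the rail's axis lies once hung, 15 mm under its top; z up, x away from robot. Upper bend: 48 mm wide inside, free end at x=28, z=-23. Pinch across y on the straight bar at x=-28, z=-17 to -42, clear of the rail. The other S-hook (78 mm) is too small.
- hook_seat (a point): On the big S-hook, 129 mm below its origin, same axes: where the axis of the pail's handle bar lies once hung. The bar slants from x=-28, z=87 to x=20, z=18. The lower curl, 32 mm wide inside, opens up on the robot's side; its free end is at x=-20, z=20. The handle bar comes in level from -x with its axis at z = 26 to 44, to x=0, then down to 0.
- pail: Pail with a handle: open metal box 70 (x) by 60 (y) by 80 mm high, 0.2 kg, with a rigid upright U handle of 8 mm bar. Origin: middle of the axis of the handle's top bar (along y), 135 mm above the underside, 55 above the rim; legs at y=-25, 25. Grip the side walls across y, 75 mm below the origin, gripper leaning back about 40 degrees towards the robot, so it stays clear of rail and hook.
- plain_pail: The other pail, a bystander: the same box, 70 (x) by 60 (y) by 80 mm high, without a handle. Origin at the centre of its underside, z up.
Mind the look-alikes: they are no part of the job. What is shaped like the s_hook but green is not meant.

How it is judged (in metres and radians):
On the way, in this order (a step that is already met when the one before it is completed fails the run):
1. the big S-hook hangs on the rail between the posts, let go (x of s_hook in the frame of rail_mid between -0.015 and 0.015 m and y of s_hook in the frame of rail_mid between -0.12 and 0.12 m and z of s_hook in the frame of rail_mid between -0.012 and 0.012 m and angle between s_hook's own z axis and vertical below 0.3 rad and contact force between s_hook and rail above 0.2 N and contact force between the fingers and s_hook below 0.1 N), for 0.2 s.
2. the pail with the handle hangs from the hook's lower curl, let go (x of s_hook in the frame of rail_mid between -0.015 and 0.015 m and y of s_hook in the frame of rail_mid between -0.12 and 0.12 m and z of s_hook in the frame of rail_mid between -0.012 and 0.012 m and angle between s_hook's own z axis and vertical below 0.3 rad and contact force between s_hook and rail above 0.2 N and x of pail in the frame of s_hook between -0.015 and 0.015 m and y of pail in the frame of s_hook between -0.022 and 0.022 m and z of pail in the frame of s_hook between -0.144 and -0.117 m and angle between pail's own z axis and vertical below 0.26 rad and contact force between pail and s_hook above 0.3 N and contact force between the fingers and pail below 0.1 N), for 0.2 s.
At the end, for the whole second after the job is handed in: The big S-hook hangs on the rail between the posts (origin within 15 mm across, 12 mm in height of its axis, lean under 17 deg); the handle bar lies in the lower curl (15 mm fore-aft, 22 sideways, 12 in height), pail upright within 15 deg, let go, under 50 mm/s and 0.6 rad/s (all of step 2 and linear speed of each of pail, s_hook below 0.05 m/s and angular speed of pail below 0.6 rad/s); the robot touches nothing.
It fails at once if the other pail is knocked over (angle between plain_pail's own z axis and vertical above 0.5 rad).
It also fails if it takes over 72 s, if anything falls off the work surface, if the arm or the gripper's body presses on something with over 40 N, if the wrist force passes 120 N, or if a joint passes its speed limit or range.

## Robot

A 6-joint arm with a two-finger parallel gripper is mounted at the origin on the work surface. World frame = base frame: x ahead of the robot, y to its left, z up, the work surface at z = 0. Lengths are in mm, angles in degrees, forces in N, time in s.
With the tool pointing down it reaches from about 275 to 725 mm from the base axis. Payload 5.6 kg.
Tool frame: the origin (TCP) lies midway between the tips of the shut fingers; the grasp point (between the pads) lies 19 mm behind it (r.grip_point_offset is the distance from the TCP to the grasp point, in mm); x points along the fingers, y is the direction in which the jaws open and shut, and the axes are right-handed (so a half turn about x gives the same grasp; the last joint's range is limited). The gripper opens to 85 mm and grips with 20 to 120 N. Pads are 22 mm wide; open, the fingers measure 114 mm over their backs; the gripper's body (76 mm by 85 mm) begins 54 mm behind the grasp point. The pads swing forward as they close: fully open they stand 13 mm farther back than shut.
Start: joints at [-48.724, 14.616, 6.199, 0, -81.583, -16.306], TCP at [232.192, -498.578, 231.283] pointing down, gripper open.
Joint ranges: [-168.99, 168.99], [-69.2, 112.95], [-62.41, 85.93], [-164.36, 98.24], [-168.68, -3.75], [-174.98, 174.98]. Speed limits (degrees/s): [147.25, 147.25, 180, 180, 180, 180].

## Interface

Orientations are given as [roll, pitch, yaw] about the fixed x, y, z axes, in that order (R = Rz(yaw) Ry(pitch) Rx(roll)).
In Python, from plant import get_obs, snapshot, workorder, r gives the robot as it stands.
- The arm moves only by the tool arm_command, never from a script. Its argument "series" is text: rows parted by semicolons, each of 7 numbers parted by spaces: the shift along the tool's x, y, z in mm, then the turn, a rotation vector about the tool's x, y, z in degrees, then the closure, from 0 (fully open) to 1 (shut). A call has 1 to 8 rows; each row shifts and turns the commanded pose from where the row before left it, along the tool's axes as they then stand; what a row does not reach is not made up. A row lasts 1/10 s, in which the tool goes at most 50 mm and 8.59 degrees, less where a joint would pass 70% of its speed; a pose out of reach is approached as far as the arm can. A call with a gripper value outside its range is refused whole. The fingers move at their own pace and stop on an object; "squeeze" is the grip in N (left out, the last holds). Time passes only in rows, so rows that do not move let the fingers close. It gives the time, the measured TCP pose, the force and the opening at its end, in the units of the state.
- get_obs(): the state, without advancing time (a new reading comes with each control period).
- snapshot(name): name is "side" or "top"; returns a dict with "frame" (400x640x3 uint8, red, green, blue), "camera_matrix" (3x3 intrinsics, pixels), "cam_to_world" (4x4, takes a point from camera to world coordinates). Camera axes: x right, y down, z forward; pixel columns grow to the right and rows downward; lengths in mm; the calibration is good to about 2 mm. A picture is of the moment at which its call begins. There is no depth.
- workorder.finish_job(): hands the job in, once; it reports no verdict.
The state is a dict: "clock": time; "joint_pos": joint angles; "joint_vel": joint speeds; "effort": joint torques, N m; "eef_pos": TCP position; "eef_rot": TCP orientation; "contact_force": force on the tool from outside, world axes, zero at the start; "wrist_torque": the same for the moment, N m; "gripper_width": opening from 0.0 (shut) to 1.0 (fully open).
Only numpy, scipy, OpenCV 4.12 (cv2) and the standard library are available. Lean on these libraries where they do the work, as an engineer would, in place of code of your own. Each camera call takes 0.05 s, during which the arm holds its last target. There are 200 camera calls.

## Working session

There is one attempt and no reset: what is moved stays moved. The work goes in short steps, Python scripts to look and compute and a tool call to move; the robot and the scene stay as the last step left them, time stands still between calls to the robot, and variables do not carry over. Pictures are saved under pics/ and viewed, about 8 in all and at most 12, crops included, and the job is handed in when it is done.

Besides the shell and the picture viewer there is one more tool, called after "Call:" as name(argument=value, ...) on one line, values as JSON. arm_command: Moves the arm, as the interface text tells. Its arguments: {"type":"object","properties":{"series":{"type":"string"},"squeeze":{"type":"number"}},"required":["series"]}

```bash
mkdir -p pics; ls; python3 - <<'E'
from plant import get_obs, snapshot, workorder, r
import cv2,numpy as np
np.set_printoptions(suppress=True,precision=3)
print(get_obs()); print(r.grip_point_offset,[a for a in dir(r) if a[0]!='_'])
for n in("side","top"):
    s=snapshot(n); cv2.imwrite(f"pics/{n}0.png",s["frame"][:,:,::-1]); print(n,s["camera_matrix"],s["cam_to_world"])
E
```

```text
pics
{'clock': 0.0, 'joint_pos': array([-48.722,  14.655,   6.131,  -0.028, -81.585, -16.307]), 'joint_vel': array([-0.003, -0.067, -0.02 , -0.028,  0.028,  0.028]), 'effort': array([ -0.002, -38.663,  23.794,   5.365,  -0.006,  -0.   ]), 'eef_pos': array([ 232.035, -498.107,  230.38 ]), 'eef_rot': array([ 92.058,  89.888, 117.025]), 'contact_force': array([ 0.109, -0.737,  0.113]), 'wrist_torque': array([-0.005, -0.016,  0.047]), 'gripper_width': 1.0019773649420105}
18.700000000000003 ['Unreachable', 'grip_point_offset']
side [[420.015   0.    314.976]
 [  0.    420.015 198.953]
 [  0.      0.      1.   ]] [[ -0.948  -0.215   0.236 212.628]
 [ -0.319   0.627  -0.711 894.325]
 [  0.005  -0.749  -0.663 948.879]
 [  0.      0.      0.      1.   ]]
top [[460.518   0.    317.722]
 [  0.    460.518 196.112]
 [  0.      0.      1.   ]] [[   0.02    -0.993    0.116  334.635]
 [  -1.      -0.019    0.01    69.743]
 [  -0.008   -0.117   -0.993 1438.055]
 [   0.       0.       0.       1.   ]]
```

View pics/side0.png

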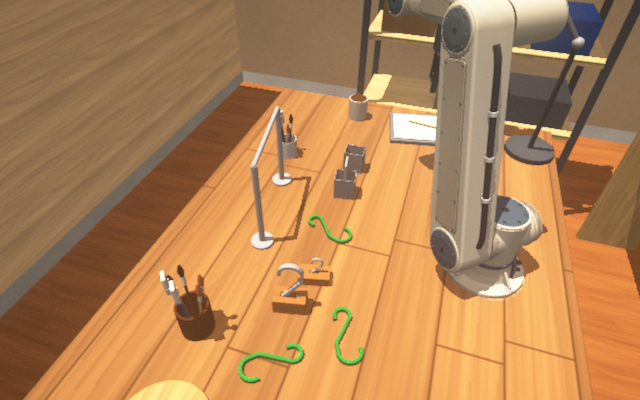

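View pics/top0.png

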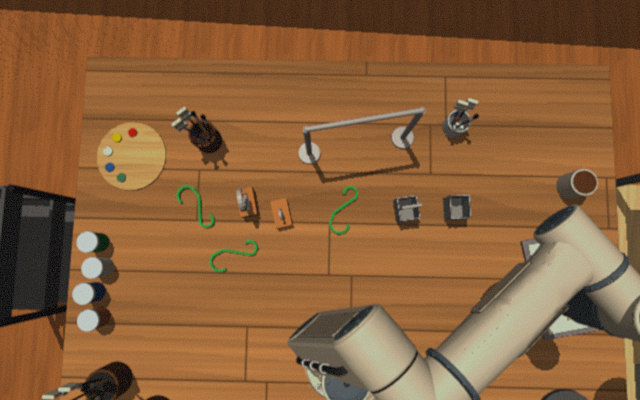

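The side view shows the big hook at about (290,285), the small hook at (317,268), the rail from (257,163) to (279,110), and the pails at (345,180) (handle) and (355,157). In the top view, the hook is at (247,203), the handled pail at (407,209), and the rail runs from (306,130) to (423,111). I'll zoom in on these.

```bash
cat > h.py <<'E'
from plant import get_obs, snapshot, workorder, r
import cv2,numpy as np
from scipy.spatial.transform import Rotation as Ro
np.set_printoptions(suppress=True,precision=1)
def ray(s,u,v):
    K,T=s["camera_matrix"],s["cam_to_world"]
    d=T[:3,:3]@np.linalg.solve(K,[u,v,1.]); return T[:3,3],d
def atz(s,u,v,z):
    o,d=ray(s,u,v); return o+d*(z-o[2])/d[2]
def tri(a,pa,b,pb):
    (o1,d1),(o2,d2)=ray(a,*pa),ray(b,*pb)
    t=np.linalg.lstsq(np.c_[d1,-d2],o2-o1,rcond=None)[0]
    p,q=o1+d1*t[0],o2+d2*t[1]; return (p+q)/2,np.linalg.norm(p-q)
def proj(s,P):
    T=s["cam_to_world"]; c=T[:3,:3].T@(np.asarray(P,float)-T[:3,3]); c=s["camera_matrix"]@c; return c[:2]/c[2]
def crop(img,x,y,w,h,f): return cv2.resize(img[y:y+h,x:x+w],None,fx=f,fy=f,interpolation=cv2.INTER_CUBIC)
E
python3 - <<'E'
from h import *
s,t=snapshot("side"),snapshot("top")
S,T=s["frame"][:,:,::-1],t["frame"][:,:,::-1]
a=np.hstack([crop(S,265,250,80,70,5),crop(T,225,175,80,70,5)])
b=np.hstack([crop(S,310,130,80,70,5)[:250*2],crop(T,390,180,80,70,5)])
cv2.imwrite("pics/c1.png",np.vstack([a,b])[:600] if 0 else cv2.resize(np.vstack([a,b]),(680,595)))
cv2.imwrite("pics/c2.png",np.hstack([crop(S,240,95,60,160,3),crop(T,290,90,150,80,4)[:480]]) if 0 else np.vstack([cv2.resize(S[95:255,240:300],(225,600))]))
print("block top z48",atz(t,247,203,48),"pail",atz(t,407,209,100))
for p in((306,130),(423,111)): print("rail",atz(t,*p,290))
for p in((257,163),(279,110)): print("rail side",atz(s,*p,290))
for p in((309,153),(403,138)): print("base",atz(t,*p,0))
for p in((262,241),(282,179)): print("base side",atz(s,*p,0))
E
```

```text
block top z48 [472.4 298.7  48. ] pail [ 458.8 -176.9  100. ]
rail [638.6 115.2 290. ]
rail [ 693.9 -183.3  290. ]
rail side [635.7 102.  290. ]
rail side [ 685.8 -172.   290. ]
base [640.7 115.3   0. ]
base [ 695.  -183.1    0. ]
base side [641.4 112.9   0. ]
base side [ 696.9 -188.     0. ]
```

View pics/c1.png

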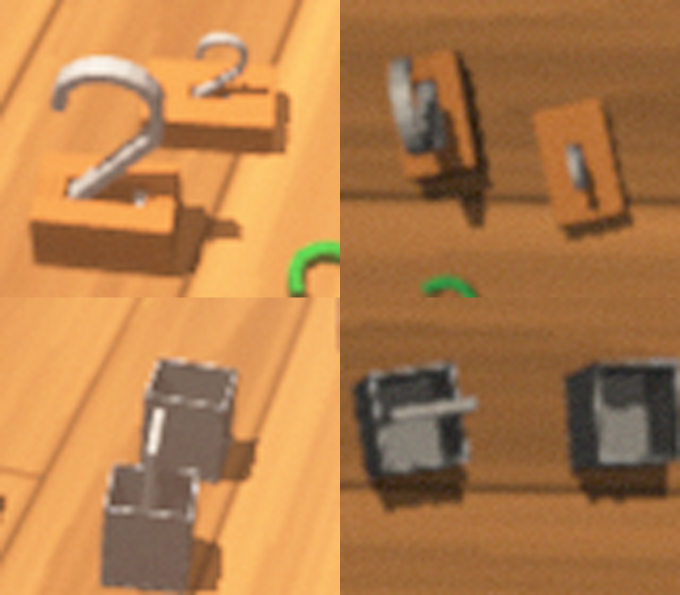

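The crops show the hook's free end pointing away from the robot, with the block yawed about 9°. The handle bar runs from about (402,207) to (422,205) in the top view. Next I'll fit the models.

```bash
cat >> h.py <<'E'
th=np.linspace(np.pi,0,15)
HOOK=np.vstack([np.c_[20,-111],[-28,-42],np.c_[28*np.cos(th),-17+28*np.sin(th)],[28,-23]])
def w(p,pose):  # pose x,y,z,yaw(deg)
    return Ro.from_euler('z',pose[3],degrees=True).apply(np.atleast_2d(p))+pose[:3]
def hookmask(s,pose,zcut,up=4):
    m=np.zeros((400*up,640*up),np.uint8)
    for a,b in zip(HOOK[:-1],HOOK[1:]):
        d=(b-a)/np.linalg.norm(b-a); n=np.array([-d[1],d[0]])*4
        P=w([[q[0],y,q[1]] for q in(a+n,a-n,b+n,b-n) for y in(-6,6)],pose)
        P[:,2]=np.maximum(P[:,2],zcut)
        if (P[:,2]<=zcut).all(): continue
        px=np.array([proj(s,p) for p in P])*up+up/2
        cv2.fillConvexPoly(m,cv2.convexHull(px.astype(np.int32)),255)
    return cv2.resize(m,(640,400),interpolation=cv2.INTER_AREA)/255.
E
cat > fit.py <<'E'
from h import *
from scipy.optimize import minimize
s,t=snapshot("side"),snapshot("top")
def gm(f,box):
    hsv=cv2.cvtColor(f,cv2.COLOR_RGB2HSV); g=np.clip((110-hsv[:,:,1].astype(float))/60,0,1)
    m=np.zeros(g.shape);x,y,X,Y=box;m[y:Y,x:X]=g[y:Y,x:X];return m
def fithook(p0,zcut,boxes,z):
    obs=[gm(s["frame"],boxes[0]),gm(t["frame"],boxes[1])]
    def c(p): return sum(((hookmask(i,[p[0],p[1],z,p[2]],zcut)-o)**2).sum() for i,o in zip((s,t),obs))
    best=min((minimize(c,[p0[0]+dx,p0[1],p0[2]],method='Nelder-Mead',options=dict(initial_simplex=np.array([p0[0]+dx,p0[1],p0[2]])+np.array([[0,0,0],[12,0,0],[0,12,0],[0,0,12]]),maxiter=120)) for dx in(-10,10)),key=lambda q:q.fun)
    print("hook",best.x,best.fun,[o.sum() for o in obs],c(best.x+[0,0,6]),c(best.x-[0,0,6])); return best.x
if __name__=="__main__":
    fithook([462,290,9],48,[(270,255,306,299),(230,182,252,220)],151)
    print([tri(s,p,t,q) for p,q in(((346.9,156),(421.8,205.)),((345.8,167.),(401.8,206.9)))])
    print([atz(t,*p,135) for p in((401.8,206.9),(421.8,205.))],[atz(s,*p,135) for p in((345.8,167.),(346.9,156))])
    o=np.array([340,0]);
    for q in((370,372),(457,363),(465,465),(372,470)): print("rim top",atz(t,390+(q[0]-340)/4.25,180+(q[1]-297.5)/4.25,80))
    for q in((110,467),(197,465),(192,515),(104,515)): print("rim side",atz(s,310+q[0]/4.25,130+(q[1]-297.5)/4.25,80))
E
python3 fit.py
```

```text
hook [473.6 299.8  15.1] 97.399200307574 [np.float64(239.86666666666667), np.float64(177.1)] 113.53371780084584 119.699723183391
[(array([ 468.3, -211.4,  138.7]), np.float64(1.8755749786397629)), (array([ 459.4, -155.9,  135.9]), np.float64(3.599039629467786))]
[array([ 461.3, -155.7,  135. ]), array([ 467.8, -212.4,  135. ])] [array([ 457.9, -157.2,  135. ]), array([ 470.4, -216.4,  135. ])]
rim top [ 494.2 -151.3   80. ]
rim top [ 501.7 -211.9   80. ]
rim top [ 430.6 -217.    80. ]
rim top [ 425.8 -152.7   80. ]
rim side [ 501.9 -201.8   80. ]
rim side [ 436.9 -226.9   80. ]
rim side [ 424.8 -164.1   80. ]
rim side [ 489.1 -142.    80. ]
```

```bash
cat >> h.py <<'E'
from scipy.linalg import logm,expm
def mk(R,p):
    T=np.eye(4);T[:3,:3]=R;T[:3,3]=p;return T
def cur(o=None):
    o=o or get_obs(); return mk(Ro.from_euler('xyz',o["eef_rot"],degrees=True).as_matrix(),o["eef_pos"])
def grasp(pose,local,lean,back=0):
    """TCP pose with the grasp point at local (object frame), leaning back towards -x by lean deg"""
    a=np.radians(lean); Z=Ro.from_euler('z',pose[3],degrees=True).as_matrix()
    ax=Z@[np.sin(a),0,-np.cos(a)]; g=w(local,pose)[0]+ax*(r.grip_point_offset-back)
    best=None
    for s in(1,-1):
        y=Z@[0,s,0]; R=np.c_[ax,y,np.cross(ax,y)]
        ang=np.linalg.norm(Ro.from_matrix(cur()[:3,:3].T@R).as_rotvec())
        if best is None or ang<best[0]: best=(ang,R)
    return mk(best[1],g)
def rows(T0,T1,mm=45,deg=8):
    D=np.linalg.inv(T0)@T1; rv=np.degrees(np.linalg.norm(Ro.from_matrix(D[:3,:3]).as_rotvec()))
    n=int(np.ceil(max(np.linalg.norm(D[:3,3])/mm,rv/deg,1)))
    E=np.real(expm(logm(D)/n)); print("total",D[:3,3],rv,"| n",n,"row",E[:3,3].round(1),Ro.from_matrix(E[:3,:3]).as_rotvec(degrees=True).round(2)); return n,E
HK=[473.6,299.8,151,13]; RL=[667.5,-35.5,290,10.4]; PL=[464,-184,135,7]
E
python3 - <<'E'
from h import *
print(cur())
G=grasp(HK,[-28,0,-30],40,80); print(G)
T=cur()
U=T.copy();U[:3,3]=[300,-200,330]; rows(T,U)
V=G.copy();V[:3,3]=[390,150,300];rows(U,V);rows(V,G)
for i in range(11):
    n,E=(rows(U,V)if i==0 else(n,E))
    if i<n: U=U@E;print(U[:3,3])
E
```

```text
[[  -0.    -0.4    0.9  232.1]
 [   0.     0.9    0.4 -498.4]
 [  -1.     0.    -0.   231. ]
 [   0.     0.     0.     1. ]]
[[  0.6  -0.2   0.7 407.9]
 [  0.1   1.    0.2 284.6]
 [ -0.8   0.    0.6 168. ]
 [  0.    0.    0.    1. ]]
total [-98.9 241.9 187.5] 1.193587623339861e-15 | n 8 row [-12.4  30.2  23.4] [ 0. -0. -0.]
total [ 30.2 279.3 229.4] 41.692560986063235 | n 9 row [ 9.9 33.4 21. ] [ 1.3 -4.4 -0.5]
total [131.8 127.2 -48.3] 1.5207408523910561e-15 | n 5 row [26.4 25.4 -9.7] [0. 0. 0.]
total [ 30.2 279.3 229.4] 41.692560986063235 | n 9 row [ 9.9 33.4 21. ] [ 1.3 -4.4 -0.5]
[ 304.9 -160.9  320.1]
[ 311.4 -121.6  311.7]
[319.3 -82.4 304.8]
[328.5 -43.2 299.5]
[339.   -4.  295.9]
[350.5  34.9 294. ]
[362.9  73.6 294.1]
[376.1 112.  296.1]
[390. 150. 300.]
```

Call:
arm_command(series="-12.4 30.2 23.4 0 0 0 0;-12.4 30.2 23.4 0 0 0 0;-12.4 30.2 23.4 0 0 0 0;-12.4 30.2 23.4 0 0 0 0;-12.4 30.2 23.4 0 0 0 0;-12.4 30.2 23.4 0 0 0 0;-12.4 30.2 23.4 0 0 0 0;-12.4 30.2 23.4 0 0 0 0")

```text
clock: 1.1
eef_pos: [299.7, -199.1, 331.1]
eef_rot: [-25.3, 90.0, -0.4]
contact_force: [1.6, -0.1, 0.5]
gripper_width: 1.002
```

Call:
arm_command(series="9.9 33.4 21 1.3 -4.4 -0.5 0.3;9.9 33.4 21 1.3 -4.4 -0.5 0.3;9.9 33.4 21 1.3 -4.4 -0.5 0.3;9.9 33.4 21 1.3 -4.4 -0.5 0.3;9.9 33.4 21 1.3 -4.4 -0.5 0.3;9.9 33.4 21 1.3 -4.4 -0.5 0.3;9.9 33.4 21 1.3 -4.4 -0.5 0.3;9.9 33.4 21 1.3 -4.4 -0.5 0.3")

```text
clock: 1.9
eef_pos: [368.4, 80.0, 293.7]
eef_rot: [-2.5, 58.0, 12.6]
contact_force: [1.0, -0.7, 0.4]
gripper_width: 0.699
```

```bash
python3 - <<'E'
from h import *
T=cur();print(get_obs()["joint_pos"],T)
G=grasp(HK,[-28,0,-30],40,80);rows(T,G)
E
```

```text
[  60.3  -33.   -40.4   26.3  -62.4 -143.4] [[  0.5  -0.3   0.8 368.4]
 [  0.1   1.    0.2  80. ]
 [ -0.8  -0.    0.5 293.7]
 [  0.    0.    0.    1. ]]
total [150.7 190.7  12.2] 8.298626134931675 | n 6 row [25.2 31.8  0.1] [ 0.3 -1.3  0. ]
```

Call:
arm_command(series="25.2 31.8 0.1 0.3 -1.3 0 0.4;25.2 31.8 0.1 0.3 -1.3 0 0.4;25.2 31.8 0.1 0.3 -1.3 0 0.4;25.2 31.8 0.1 0.3 -1.3 0 0.4;25.2 31.8 0.1 0.3 -1.3 0 0.4;25.2 31.8 0.1 0.3 -1.3 0 0.4;0 0 0 0 0 0 0.4")

```text
clock: 2.6
eef_pos: [429.1, 264.3, 197.1]
eef_rot: [-0.4, 54.3, 15.1]
contact_force: [0.2, -0.7, 0.8]
gripper_width: 0.602
```

```bash
python3 - <<'E'
from h import *
T=cur();print(get_obs()["joint_pos"],T[:3,3])
rows(T,grasp(HK,[-28,0,-30],40,80));rows(T,grasp(HK,[-28,0,-30],40,0))
s,t=snapshot("side"),snapshot("top")
a=np.hstack([crop(s["frame"],225,210,130,100,3),crop(t["frame"],195,160,130,100,3)])
cv2.imwrite("pics/pre.png",a[:,:,::-1])
E
```

```text
[  61.8  -10.1  -50.5   49.8  -33.8 -174.9] [429.1 264.3 197.1]
total [ 14.8  25.3 -29.1] 4.913754725694347 | n 1 row [ 14.8  25.3 -29.1] [ 2.1 -4.3 -1.3]
total [ 94.6  23.4 -23.2] 4.913754725694347 | n 3 row [31.3  7.9 -8.6] [ 0.7 -1.4 -0.4]
```

View pics/pre.png

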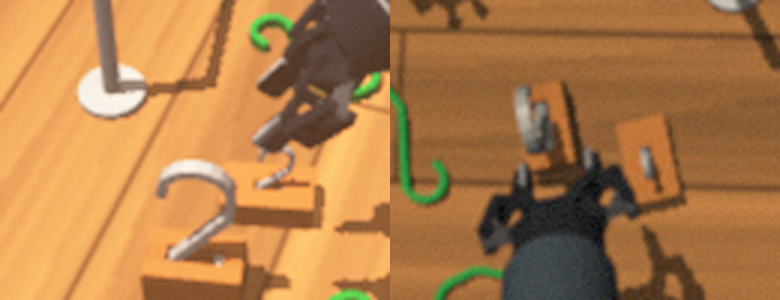

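Joint 6 hit its limit at -175°. In the picture the gripper hangs above and in front of the hook, clear of it. I'll take the same grasp a half turn round, after backing off first.

Call:
arm_command(series="-40 0 0 0 0 0 0.4;0 0 0 8.5 0 0 0.4;0 0 0 8.5 0 0 0.4;0 0 0 8.5 0 0 0.4;0 0 0 8.5 0 0 0.4;0 0 0 8.5 0 0 0.4;0 0 0 8.5 0 0 0.4;0 0 0 8.5 0 0 0.4")

```text
clock: 3.5
eef_pos: [483.9, 187.5, 270.2]
eef_rot: [67.9, 60.3, 30.2]
contact_force: [0.2, -0.0, 0.8]
gripper_width: 0.601
```

```bash
python3 - <<'E'
from h import *
T=cur();print(get_obs()["joint_pos"],T)
E
```

```text
[  42.9   -9.6  -24.     8.6  -46.9 -174.9] [[  0.4   0.5   0.7 483.9]
 [  0.2   0.7  -0.6 187.5]
 [ -0.9   0.5   0.2 270.2]
 [  0.    0.    0.    1. ]]
```

Call:
arm_command(series="-4 0 0 -8.5 0 0 0.4;0 0 0 -8.5 0 0 0.4;0 0 0 -8.5 0 0 0.4;0 0 0 -8.5 0 0 0.4;0 0 0 -8.5 0 0 0.4;0 0 0 -8.5 0 0 0.4;0 0 0 -8.5 0 0 0.4;0 0 0 -8.5 0 0 0.4")

```text
clock: 4.3
eef_pos: [481.7, 186.6, 273.0]
eef_rot: [-0.9, 60.3, 30.0]
contact_force: [0.3, -1.3, 0.1]
gripper_width: 0.605
```

```bash
python3 - <<'E'
from h import *
T=cur();print(get_obs()["joint_pos"],T)
E
```

```text
[  43.2  -10.   -23.9    8.8  -47.4 -106.6] [[  0.4  -0.5   0.7 481.7]
 [  0.2   0.9   0.4 186.6]
 [ -0.9  -0.    0.5 273. ]
 [  0.    0.    0.    1. ]]
```

Call:
arm_command(series="0 0 0 -8.5 0 0 0.4;0 0 0 -8.5 0 0 0.4;0 0 0 -8.5 0 0 0.4;0 0 0 -8.5 0 0 0.4;0 0 0 -8.5 0 0 0.4;0 0 0 -8.5 0 0 0.4;0 0 0 -8.5 0 0 0.4;0 0 0 -8.5 0 0 0.4")

```text
clock: 5.1
eef_pos: [481.6, 186.6, 273.1]
eef_rot: [-68.9, 60.3, 30.0]
contact_force: [-0.4, -0.8, -0.2]
gripper_width: 0.597
```

Call:
arm_command(series="-6 0 0 -8.5 0 0 0.4;-6 0 0 -8.5 0 0 0.4;-6 0 0 -8.5 0 0 0.4;-6 0 0 -8.5 0 0 0.4;-6 0 0 -8.5 0 0 0.4;-6 0 0 -8.5 0 0 0.4;-6 0 0 -8.5 0 0 0.4;-6 0 0 -8.5 0 0 0.4")

```text
clock: 5.9
eef_pos: [460.9, 174.6, 314.9]
eef_rot: [-136.9, 60.3, 30.0]
contact_force: [-0.6, 0.8, -0.5]
gripper_width: 0.6
```

```bash
python3 - <<'E'
from h import *
T=cur();print(get_obs()["joint_pos"],T)
G=grasp(HK,[-28,0,-30],40,80);V=G.copy();V[2,3]+=40;rows(T,V,30);rows(T,G,30)
E
```

```text
[ 44.3 -13.6 -20.4   8.6 -54.6  29.4] [[  0.4  -0.1  -0.9 460.9]
 [  0.2  -0.9   0.3 174.6]
 [ -0.9  -0.3  -0.4 314.9]
 [  0.    0.    0.    1. ]]
total [ 97.5 -58.1 116.1] 32.245171375842425 | n 6 row [ 14.  -14.4  18.5] [-4.8  2.2  0.9]
total [132.2 -44.6 130.5] 32.245171375842425 | n 7 row [ 16.7 -11.2  18.8] [-4.1  1.9  0.8]
```

Call:
arm_command(series="14 -14.4 18.5 -4.8 2.2 0.9 0.4;14 -14.4 18.5 -4.8 2.2 0.9 0.4;14 -14.4 18.5 -4.8 2.2 0.9 0.4;14 -14.4 18.5 -4.8 2.2 0.9 0.4;14 -14.4 18.5 -4.8 2.2 0.9 0.4;14 -14.4 18.5 -4.8 2.2 0.9 0.4;0 0 0 0 0 0 0.4")

```text
clock: 6.6
eef_pos: [407.6, 284.5, 203.9]
eef_rot: [179.5, 50.3, 12.5]
contact_force: [0.4, -1.4, 0.3]
gripper_width: 0.602
```

```bash
python3 - <<'E'
from h import *
T=cur();print(get_obs()["joint_pos"],T)
G=grasp(HK,[-28,0,-30],40,80);rows(T,G,20);rows(G,grasp(HK,[-28,0,-30],40,0),20)
E
```

```text
[ 67.6 -10.8 -53.9  59.3 -37.6 -10.6] [[  0.6   0.2  -0.7 407.6]
 [  0.1  -1.   -0.2 284.5]
 [ -0.8   0.   -0.6 203.9]
 [  0.    0.    0.    1. ]]
total [27.9 -0.2 22.8] 0.44134967898558214 | n 2 row [13.9 -0.1 11.4] [ 0.   0.1 -0.2]
total [80. -0.  0.] 1.5207408523910561e-15 | n 4 row [20. -0.  0.] [ 0. -0. -0.]
```

Call:
arm_command(series="13.9 0 11.4 0 0 0 0.4;13.9 0 11.4 0 0 0 0.4;20 0 0 0 0 0 0.4;20 0 0 0 0 0 0.4;0 0 0 0 0 0 0.4")

```text
clock: 7.1
eef_pos: [437.1, 289.3, 140.8]
eef_rot: [-179.9, 50.1, 12.3]
contact_force: [0.5, -0.6, 0.4]
gripper_width: 0.599
```

```bash
python3 - <<'E'
from h import *
T=cur();print(get_obs()["joint_pos"],T[:3,3])
rows(T,grasp(HK,[-28,0,-30],40,0),20)
s,t=snapshot("side"),snapshot("top")
a=np.hstack([crop(s["frame"],255,235,80,75,5),crop(t["frame"],215,165,80,75,5)])
cv2.imwrite("pics/pre2.png",a[:,:,::-1])
E
```

```text
[ 47.8  -3.4 -59.9  91.9 -21.9 -30.8] [437.1 289.3 140.8]
total [40.3 -2.3  5.1] 0.7307635599686731 | n 3 row [13.4 -0.7  1.7] [-0.2  0.  -0.1]
```

View pics/pre2.png

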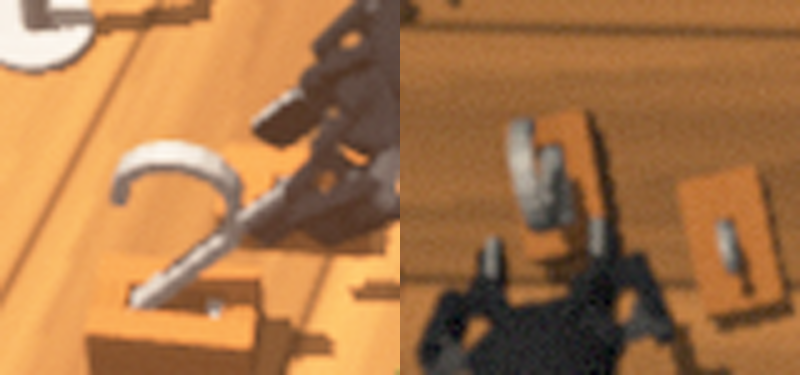

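The fingers straddle the bar (490/598 around 545), but joint 4 is at 92° of 98°. I'll reduce the lean to 20° to get away from the wrist limit.

```bash
python3 - <<'E'
from h import *
T=cur()
G=grasp(HK,[-28,0,-30],20,60);n,E=rows(T,G,20,5);print(T[:3,3],(T@E@E)[:3,3],G[:3,3]);rows(G,grasp(HK,[-28,0,-30],20,0),20)
E
```

```text
total [-15.8  -1.   -8.3] 19.965728216450366 | n 4 row [-4.2 -0.3 -1.6] [-0.2 -5.  -0.1]
[436.5 290.2 142.4] [433.8 290.1 150.9] [432.6 290.3 159.8]
total [60.  0.  0.] 2.6890832527705388e-15 | n 3 row [20.  0.  0.] [ 0. -0. -0.]
```

Call:
arm_command(series="-4.2 -0.3 -1.6 -0.2 -5 -0.1 0.4;-4.2 -0.3 -1.6 -0.2 -5 -0.1 0.4;-4.2 -0.3 -1.6 -0.2 -5 -0.1 0.4;-4.2 -0.3 -1.6 -0.2 -5 -0.1 0.4;0 0 0 0 0 0 0.4")

```text
clock: 7.7
eef_pos: [450.2, 290.9, 167.2]
eef_rot: [179.7, 60.2, 11.8]
contact_force: [0.3, 0.2, 1.1]
gripper_width: 0.595
```

```bash
python3 - <<'E'
from h import *
T=cur();print(get_obs()["joint_pos"],T[:3,3])
rows(T,grasp(HK,[-28,0,-30],20,20),20);rows(T,grasp(HK,[-28,0,-30],20,0),20)
E
```

```text
[ 61.2  -1.5 -42.5  40.5 -35.5  10. ] [450.2 290.9 167.2]
total [37.1 -3.4 25.5] 9.888443409398551 | n 3 row [12.9 -1.1  7.8] [-0.3 -3.3 -0.2]
total [56.8 -3.6 29. ] 9.888443409398551 | n 4 row [14.7 -0.9  6.3] [-0.2 -2.5 -0.1]
```

Call:
arm_command(series="6.5 -0.6 3.9 -0.15 -1.65 -0.1 0.4;6.5 -0.6 3.9 -0.15 -1.65 -0.1 0.4;6.5 -0.6 3.9 -0.15 -1.65 -0.1 0.4;6.5 -0.6 3.9 -0.15 -1.65 -0.1 0.4;6.5 -0.6 3.9 -0.15 -1.65 -0.1 0.4;6.5 -0.6 3.9 -0.15 -1.65 -0.1 0.4;0 0 0 0 0 0 0.4")

```text
clock: 8.4
eef_pos: [446.2, 289.8, 119.4]
eef_rot: [178.7, 70.0, 11.8]
contact_force: [-0.0, 0.3, 0.4]
gripper_width: 0.601
```

```bash
python3 - <<'E'
from h import *
T=cur();print(get_obs()["joint_pos"],T[:3,3],get_obs()["contact_force"])
rows(T,grasp(HK,[-28,0,-30],20,0),5)
E
```

```text
[ 58.9   5.  -34.4  23.4 -39.   27.3] [446.2 289.8 119.4] [-0.   0.3  0.4]
total [17.5 -3.7 -1.4] 0.4312133032200274 | n 4 row [ 4.4 -0.9 -0.4] [ 0.   0.  -0.1]
```

Call:
arm_command(series="4.4 -0.9 -0.4 0 0 0 0.4;4.4 -0.9 -0.4 0 0 0 0.4;4.4 -0.9 -0.4 0 0 0 0.4;4.4 -0.9 -0.4 0 0 0 0.4;0 0 0 0 0 0 0.4")

```text
clock: 8.9
eef_pos: [453.3, 294.2, 102.7]
eef_rot: [178.6, 70.1, 11.6]
contact_force: [-0.3, -0.9, -0.3]
gripper_width: 0.604
```

Call:
arm_command(series="0 0 0 0 0 0 1;0 0 0 0 0 0 1;0 0 0 0 0 0 1;0 0 0 0 0 0 1;0 0 0 0 0 0 1", squeeze=50)

```text
clock: 9.4
eef_pos: [453.5, 295.1, 103.8]
eef_rot: [178.9, 70.0, 12.0]
contact_force: [-0.1, 1.3, 0.7]
gripper_width: 0.127
```

```bash
python3 - <<'E'
from h import *
T=cur();print(T[:3,3],get_obs()["contact_force"],get_obs()["gripper_width"]*85)
rows(T,grasp(HK,[-28,0,-30],20,0),5)
s,t=snapshot("side"),snapshot("top")
a=np.hstack([crop(s["frame"],255,235,80,75,5),crop(t["frame"],215,165,80,75,5)])
cv2.imwrite("pics/grip.png",a[:,:,::-1])
# lift in world z in tool axes
print(T[:3,:3].T@[0,0,60])
E
```

```text
[453.5 295.1 103.8] [-0.1  1.3  0.7] 10.799325410236653
total [ 0.1 -0.1  1.1] 0.3672132464892781 | n 1 row [ 0.1 -0.1  1.1] [ 0.1 -0.  -0.3]
[-56.4   0.4 -20.5]
```

View pics/grip.png

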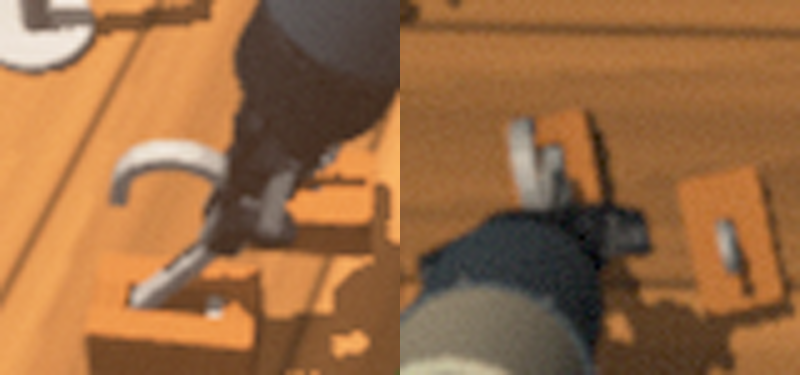

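Gripped: the opening is 10.8 mm on the 12 mm bar, and the side picture shows the pads on the straight bar. Lifting.

Call:
arm_command(series="-9.4 0 -3.4 0 0 0 1;-15 0 -5.5 0 0 0 1;-21.6 0.1 -7.9 0 0 0 1;-21.6 0.1 -7.9 0 0 0 1;-21.6 0.1 -7.9 0 0 0 1;-21.6 0.1 -7.9 0 0 0 1;-21.6 0.1 -7.9 0 0 0 1;-21.6 0.1 -7.9 0 0 0 1")

```text
clock: 10.3
eef_pos: [453.1, 294.4, 267.7]
eef_rot: [178.6, 70.1, 11.6]
contact_force: [0.1, -0.2, -1.1]
gripper_width: 0.129
```

```bash
python3 - <<'E'
from h import *
T=cur();print(T[:3,3],get_obs()["joint_pos"],get_obs()["contact_force"],get_obs()["gripper_width"]*85)
# target: hook origin in rail frame (-85,0,+50)
print(grasp(RL,[-28-85,0,-30+50],20)); 
G=grasp(RL,[-28-85,0,-30+50],20)
rows(T,G,35)
E
```

```text
[453.1 294.4 267.7] [ 59.3   0.3 -14.6  16.5 -62.4  37.7] [ 0.1 -0.2 -1.1] 10.925488012854197
[[  0.3   0.2  -0.9 562.6]
 [  0.1  -1.   -0.2 -54.7]
 [ -0.9   0.   -0.3 292.4]
 [  0.    0.    0.    1. ]]
total [-10.6 365.  -34.3] 2.574134328504292 | n 11 row [-0.9 33.1 -3.8] [0.2 0.  0. ]
```

Call:
arm_command(series="-0.5 15 -1.9 0.1 0 0 1;-0.9 25 -3.8 0.2 0 0 1;-0.9 33.1 -3.8 0.2 0 0 1;-0.9 33.1 -3.8 0.2 0 0 1;-0.9 33.1 -3.8 0.2 0 0 1;-0.9 33.1 -3.8 0.2 0 0 1;-0.9 33.1 -3.8 0.2 0 0 1;-0.9 33.1 -3.8 0.2 0 0 1")

```text
clock: 11.1
eef_pos: [527.6, 65.2, 283.0]
eef_rot: [-179.8, 70.2, 11.7]
contact_force: [0.8, 0.4, -0.8]
gripper_width: 0.132
```

Call:
arm_command(series="-0.9 33.1 -3.8 0.2 0 0 1;-0.9 33.1 -3.8 0.2 0 0 1;-0.9 33.1 -3.8 0.2 0 0 1;-0.7 22 -2 0 0 0 1;0 5 -0.5 0 0 0 1;0 0 0 0 0 0 1;0 0 0 0 0 0 1")

```text
clock: 11.8
eef_pos: [564.1, -53.8, 291.1]
eef_rot: [-179.0, 70.1, 11.9]
contact_force: [0.8, 0.1, -1.9]
gripper_width: 0.132
```

```bash
cat > fit2.py <<'E'
from h import *
import sys
T=cur();o=get_obs();print(T[:3,3],o["joint_pos"],o["contact_force"],o["gripper_width"]*85)
rows(T,grasp(RL,[-28-85,0,-30+50],20),35)
s,t=snapshot("side"),snapshot("top")
# predicted hook pose from the grip
g=T[:3,3]-T[:3,0]*r.grip_point_offset
z=-T[:3,2];yaw=np.degrees(np.arctan2(z[1],z[0]))
H=list(g-w([-28,0,-30],[0,0,0,yaw])[0])+[yaw];print("hook pred",np.array(H))
out=[]
for c in(s,t):
    f=cv2.resize(c["frame"],None,fx=4,fy=4,interpolation=cv2.INTER_CUBIC)
    m=(hookmask(c,H,0)>.5).astype(np.uint8);m=cv2.resize(m,None,fx=4,fy=4)
    cs,_=cv2.findContours(m,cv2.RETR_LIST,cv2.CHAIN_APPROX_NONE);cv2.drawContours(f,cs,-1,(255,0,0),1)
    for y in(-150,150):
        pass
    e=[tuple(int(4*v+2) for v in proj(c,w([0,y,0],RL)[0])) for y in(-150,150)];cv2.line(f,*e,(0,255,255),1)
    p=(proj(c,H[:3])*4).astype(int); x0,y0=max(p[0]-200,0),max(p[1]-220,0); out.append(f[y0:y0+480,x0:x0+400])
cv2.imwrite("pics/%s.png"%sys.argv[1],np.hstack(out)[:,:,::-1])
E
python3 fit2.py rail1
```

```text
[564.1 -53.8 291.1] [  9.9   2.6  -2.3  -0.7 -65.1  91.2] [ 0.8  0.1 -1.9] 11.178620354462232
total [-1.7  0.6  1. ] 0.668047455322951 | n 1 row [-1.7  0.6  1. ] [0.4 0.1 0.5]
hook pred [585.3 -49.8 338.7  10.9]
```

View pics/rail1.png

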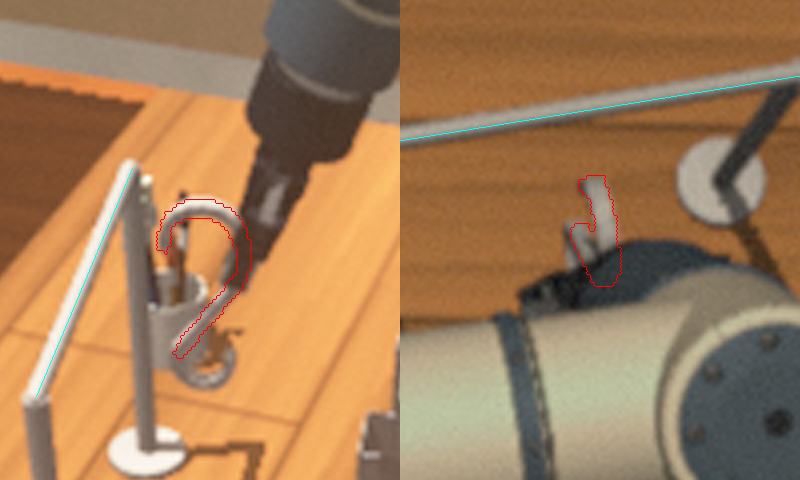

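The overlay (red) matches the hook in both views. The rail lies about 2 mm beyond my cyan line. Moving forward 86 mm over the rail.

```bash
python3 - <<'E'
from h import *
T=cur();R=T[:3,:3];ax=w([86,0,0],[0,0,0,10.4])[0]
print("fwd",R.T@ax,"down48",R.T@[0,0,-48.])
E
```

```text
fwd [ 29.4   1.  -80.8] down48 [45.1  0.3 16.4]
```

Call:
arm_command(series="3.7 0.1 -10.1 0 0 0 1;3.7 0.1 -10.1 0 0 0 1;3.7 0.1 -10.1 0 0 0 1;3.7 0.1 -10.1 0 0 0 1;3.7 0.1 -10.1 0 0 0 1;3.7 0.1 -10.1 0 0 0 1;3.7 0.1 -10.1 0 0 0 1;3.5 0.1 -10.1 0 0 0 1")

```text
clock: 12.7
eef_pos: [650.2, -38.4, 291.7]
eef_rot: [-179.1, 70.0, 11.8]
contact_force: [0.4, 0.7, -1.1]
gripper_width: 0.13
```

Call:
arm_command(series="9 0 3.3 0 0 0 1;9 0 3.3 0 0 0 1;9 0 3.3 0 0 0 1;9 0 3.3 0 0 0 1;4.5 0 1.6 0 0 0 1;0 0 0 0 0 0 1")

```text
clock: 13.3
eef_pos: [648.5, -38.4, 247.7]
eef_rot: [-179.1, 70.1, 11.8]
contact_force: [-0.7, 0.3, -0.9]
gripper_width: 0.13
```

```bash
python3 fit2.py rail2
```

```text
[648.5 -38.4 247.7] [ 10.   12.6   3.1  -0.7 -60.6  91.2] [-0.7  0.3 -0.9] 11.009327409592858
total [-71.8  -0.6  67. ] 0.6621330366044789 | n 3 row [-23.9  -0.1  22.3] [0.1 0.  0.2]
hook pred [669.8 -34.5 295.3  10.9]
```

View pics/rail2.png

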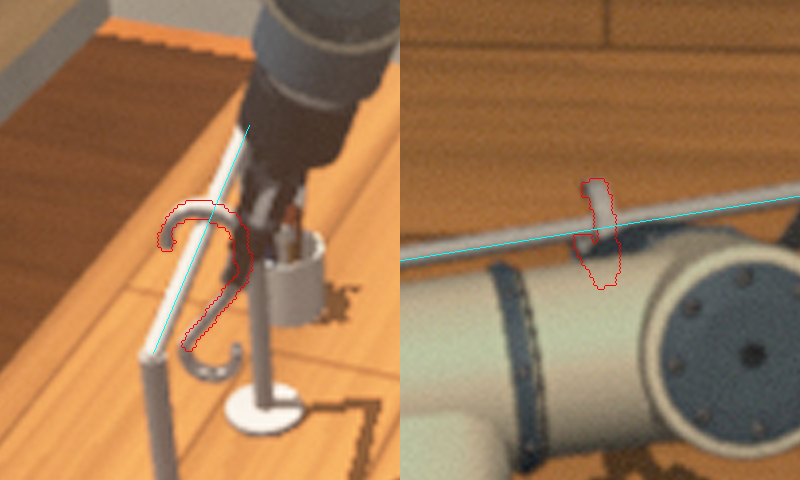

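The hook's bend is over the rail. Lowering the last few mm until contact.

Call:
arm_command(series="1.4 0 0.5 0 0 0 1;1.4 0 0.5 0 0 0 1;1.4 0 0.5 0 0 0 1;0 0 0 0 0 0 1")

```text
clock: 13.8
eef_pos: [649.1, -38.3, 244.1]
eef_rot: [-179.1, 70.0, 11.8]
contact_force: [0.2, -1.6, -1.5]
gripper_width: 0.135
```

Call:
arm_command(series="0.9 0 0.3 0 0 0 1;0 0 0 0 0 0 1")

```text
clock: 14.0
eef_pos: [649.2, -38.3, 243.3]
eef_rot: [-179.1, 70.0, 11.8]
contact_force: [0.2, -0.4, -1.4]
gripper_width: 0.128
```

Call:
arm_command(series="0.9 0 0.3 0 0 0 1;0 0 0 0 0 0 1")

```text
clock: 14.2
eef_pos: [649.3, -38.3, 242.6]
eef_rot: [-179.1, 70.0, 11.8]
contact_force: [-0.3, -0.7, -0.2]
gripper_width: 0.134
```

Call:
arm_command(series="0.9 0 0.3 0 0 0 1;0 0 0 0 0 0 1")

```text
clock: 14.4
eef_pos: [649.5, -38.4, 242.3]
eef_rot: [-179.2, 69.9, 11.7]
contact_force: [-1.5, 0.3, 2.3]
gripper_width: 0.134
```

Contact felt (+2.3 N). Release and withdraw.

Call:
arm_command(series="0 0 0 0 0 0 0.8;0 0 0 0 0 0 0.6;0 0 0 0 0 0 0.5;0 0 0 0 0 0 0.4;0 0 0 0 0 0 0.4;0 0 0 0 0 0 0.4")

```text
clock: 15.0
eef_pos: [649.3, -38.3, 241.4]
eef_rot: [-179.1, 70.0, 11.8]
contact_force: [-0.9, -0.1, 0.5]
gripper_width: 0.605
```

Call:
arm_command(series="-8 0 3 0 0 0 0.4;-10 0 5 0 0 0 0.4;-15 0 10 0 0 0 0.4;-15 0 15 0 0 0 0.4;-15 0 25 0 0 0 0.4;-15 0 25 0 0 0 0.4;-10 0 25 0 0 0 0.4;0 0 25 0 0 0 0.4")

```text
clock: 15.8
eef_pos: [496.2, -68.5, 281.4]
eef_rot: [-179.3, 69.7, 11.6]
contact_force: [0.2, 0.9, 0.6]
gripper_width: 0.601
```

```bash
cat > look.py <<'E'
from h import *
import sys
T=cur();o=get_obs();print(T[:3,3],o["joint_pos"],o["contact_force"])
s,t=snapshot("side"),snapshot("top");H=eval(sys.argv[2])
out=[]
for c in(s,t):
    f=cv2.resize(c["frame"],None,fx=4,fy=4,interpolation=cv2.INTER_CUBIC)
    m=(hookmask(c,H,0)>.5).astype(np.uint8);m=cv2.resize(m,None,fx=4,fy=4)
    cs,_=cv2.findContours(m,cv2.RETR_LIST,cv2.CHAIN_APPROX_NONE);cv2.drawContours(f,cs,-1,(255,0,0),1)
    p=(proj(c,H[:3])*4).astype(int); x0,y0=max(p[0]-200,0),max(p[1]-140,0); out.append(f[y0:y0+400,x0:x0+400])
cv2.imwrite("pics/%s.png"%sys.argv[1],np.hstack(out)[:,:,::-1])
E
python3 look.py hung "[670,-34.5,290,10.9]"; python3 - <<'E'
from h import *
G=grasp(PL,[0,0,-75],40,100);print(G);T=cur();rows(T,G)
E
```

```text
[496.2 -68.5 281.4] [  9.5  -5.  -11.3  -0.8 -63.5  91.6] [0.2 0.9 0.6]
[[   0.6    0.1   -0.8  412.1]
 [   0.1   -1.    -0.1 -190.4]
 [  -0.8    0.    -0.6  122.3]
 [   0.     0.     0.     1. ]]
total [111.6 104.9 151.3] 20.31191514029897 | n 5 row [18.3 21.3 32.8] [0.7 4.  0.5]
```

View pics/hung.png

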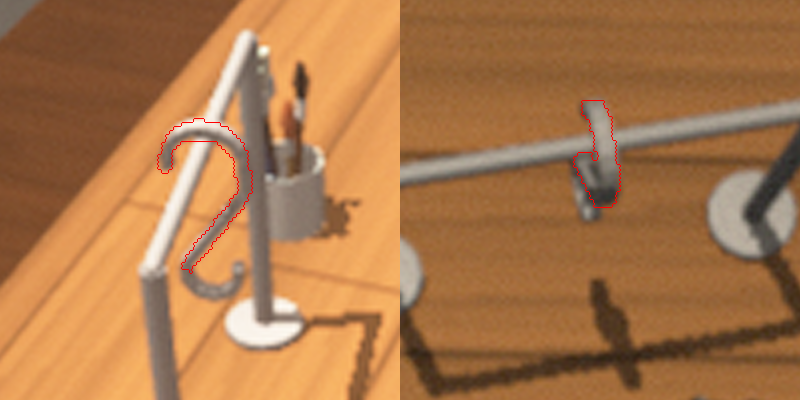

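The hook hangs on the rail as predicted. Next is the pail; I'll compute its grasp with a 40° lean, 8 mm nearer the robot to clear the handle.

```bash
sed -i 's/PL=.*/PL=[463.5,-184,135,8]/' h.py; python3 - <<'E'
from h import *
t=snapshot("top")
for q in((570,375),(675,363),(572,468)): print("plain rim",atz(t,390+(q[0]-340)/4.25,180+(q[1]-297.5)/4.25,80))
T=cur();G=grasp(PL,[-8,0,-75],40,100);V=G.copy();V[:3,3]+=[-20,0,50]
rows(T,V);rows(V,G);print(V[:3,3])
E
```

```text
plain rim [ 494.8 -290.4   80. ]
plain rim [ 504.7 -363.5   80. ]
plain rim [ 430. -291.   80.]
total [ 54.7 101.  162.2] 20.111138507390983 | n 5 row [ 6.6 20.6 33.5] [0.5 4.  0.3]
total [51.   2.8 17. ] 1.3140684837928028e-15 | n 2 row [25.5  1.4  8.5] [-0. -0. -0.]
[ 383.8 -192.4  172.3]
```

Plain pail's near wall is at y≈-290, so there is plenty of room.

Call:
arm_command(series="6.6 20.6 33.5 0.5 4 0.3 0;6.6 20.6 33.5 0.5 4 0.3 0;6.6 20.6 33.5 0.5 4 0.3 0;6.6 20.6 33.5 0.5 4 0.3 0;6.6 20.6 33.5 0.5 4 0.3 0;0 0 0 0 0 0 0;0 0 0 0 0 0 0")

```text
clock: 16.65
eef_pos: [393.0, -182.0, 181.8]
eef_rot: [-179.1, 52.2, 9.1]
contact_force: [-0.6, 0.4, 1.1]
gripper_width: 0.997
```

```bash
python3 - <<'E'
from h import *
o=get_obs();T=cur();print(T[:3,3],o["joint_pos"],o["gripper_width"])
G=grasp(PL,[-8,0,-75],40,60);rows(T,G,20);rows(G,grasp(PL,[-8,0,-75],40),20)
E
```

```text
[ 393.  -182.   181.8] [-21.8 -13.3 -30.5 -27.6 -42.6 135.5] 0.9966454364708268
total [92.6 12.9 27.5] 2.3413058534251383 | n 5 row [18.4  2.5  5.8] [-0.   0.5  0.1]
total [60.  0.  0.] 1.3140684837928028e-15 | n 4 row [15.  0.  0.] [ 0. -0. -0.]
```

Call:
arm_command(series="18.4 2.5 5.8 0 0.5 0.1 0;18.4 2.5 5.8 0 0.5 0.1 0;18.4 2.5 5.8 0 0.5 0.1 0;18.4 2.5 5.8 0 0.5 0.1 0;18.4 2.5 5.8 0 0.5 0.1 0;0 0 0 0 0 0 0")

```text
clock: 17.25
eef_pos: [430.2, -185.8, 89.7]
eef_rot: [-179.6, 49.9, 8.8]
contact_force: [-0.3, 0.6, 1.0]
gripper_width: 0.995
```

```bash
python3 - <<'E'
from h import *
o=get_obs();T=cur();print(T[:3,3],o["joint_pos"],o["gripper_width"])
rows(T,grasp(PL,[-8,0,-75],40),12)
E
```

```text
[ 430.2 -185.8   89.7] [-26.3  -0.9 -32.4 -44.6 -31.8 157.7] 0.9952613878519738
total [57.7  3.4 -0.1] 0.5180677587899705 | n 5 row [11.5  0.6 -0. ] [ 0.  -0.   0.1]
```

Joint 6 is heading for its limit (158°), so I'll retract and use the half-turned grasp.

Call:
arm_command(series="-20 0 0 8.5 0 0 0;-20 0 -8 8.5 0 0 0;-20 0 -10 8.5 0 0 0;-20 0 -10 8.5 0 0 0;0 0 0 8.5 0 0 0;0 0 0 8.5 0 0 0;0 0 0 8.5 0 0 0;0 0 0 8.5 0 0 0")

```text
clock: 18.05
eef_pos: [400.1, -199.7, 171.3]
eef_rot: [-111.6, 49.7, 8.4]
contact_force: [-0.4, -0.6, 0.9]
gripper_width: 1.001
```

Call:
arm_command(series="0 0 0 8.5 0 0 0;0 0 0 8.5 0 0 0;0 0 0 8.5 0 0 0;0 0 0 8.5 0 0 0;0 0 0 8.5 0 0 0;0 0 0 8.5 0 0 0;0 0 0 8.5 0 0 0;0 0 0 8.5 0 0 0")

```text
clock: 18.85
eef_pos: [400.1, -199.7, 171.2]
eef_rot: [-43.6, 49.7, 8.4]
contact_force: [-0.3, -0.4, 0.2]
gripper_width: 1.0
```

```bash
python3 - <<'E'
from h import *
o=get_obs();T=cur();print(T[:3,3],o["joint_pos"],o["gripper_width"],o["eef_rot"])
rows(T,grasp(PL,[-8,0,-75],40,80),20)
E
```

```text
[ 400.1 -199.7  171.2] [-28.2 -10.1 -29.  -34.9 -42.4  10.4] 1.0002771963767065 [-43.6  49.7   8.4]
total [ 60.4  24.1 -15.9] 43.908711586325715 | n 6 row [10.1  3.1 -3.8] [ 7.3  0.1 -0. ]
```

Call:
arm_command(series="0 3.1 -3.8 7.3 0 0 0;10.1 3.1 -3.8 7.3 0 0 0;10.1 3.1 -3.8 7.3 0 0 0;10.1 3.1 -3.8 7.3 0 0 0;10.1 3.1 -3.8 7.3 0 0 0;10.1 3.1 -3.8 7.3 0 0 0;0 0 0 0 0 0 0")

```text
clock: 19.55
eef_pos: [410.0, -190.6, 113.0]
eef_rot: [0.1, 49.8, 8.6]
contact_force: [-0.7, -0.3, 1.1]
gripper_width: 0.999
```

```bash
python3 - <<'E'
from h import *
o=get_obs();T=cur();print(T[:3,3],o["joint_pos"],o["gripper_width"])
rows(T,grasp(PL,[-8,0,-75],40,20),15);rows(T,grasp(PL,[-8,0,-75],40),15)
E
```

```text
[ 410.  -190.6  113. ] [-27.9  -4.7 -32.5 -41.6 -35.4 -24.8] 0.9992835969083904
total [68.8 -1.4  0.9] 0.5584249233799902 | n 5 row [13.8 -0.2  0.2] [ 0.1  0.  -0.1]
total [88.8 -1.5  0.8] 0.5584249233799902 | n 6 row [14.8 -0.2  0.2] [ 0.1  0.  -0.1]
```

Call:
arm_command(series="13.8 -0.2 0.2 0.1 0 -0.1 0;13.8 -0.2 0.2 0.1 0 -0.1 0;13.8 -0.2 0.2 0.1 0 -0.1 0;13.8 -0.2 0.2 0.1 0 -0.1 0;13.8 -0.2 0.2 0.1 0 -0.1 0;0 0 0 0 0 0 0")

```text
clock: 20.15
eef_pos: [455.6, -185.8, 61.1]
eef_rot: [-0.2, 49.8, 7.8]
contact_force: [0.1, -0.8, -0.6]
gripper_width: 1.005
```

```bash
python3 - <<'E'
from h import *
o=get_obs();T=cur();print(T[:3,3],o["joint_pos"],o["contact_force"])
rows(T,grasp(PL,[-8,0,-75],40),10)
s,t=snapshot("side"),snapshot("top")
a=np.hstack([crop(s["frame"],310,120,80,80,5),crop(t["frame"],370,160,80,80,5)])
cv2.imwrite("pics/pail1.png",a[:,:,::-1])
E
```

```text
[ 455.6 -185.8   61.1] [-25.5   4.4 -31.5 -49.5 -27.8 -17.2] [ 0.1 -0.8 -0.6]
total [19.5  0.7 -0.8] 0.2754507736504264 | n 2 row [ 9.8  0.3 -0.4] [0.  0.1 0.1]
```

View pics/pail1.png

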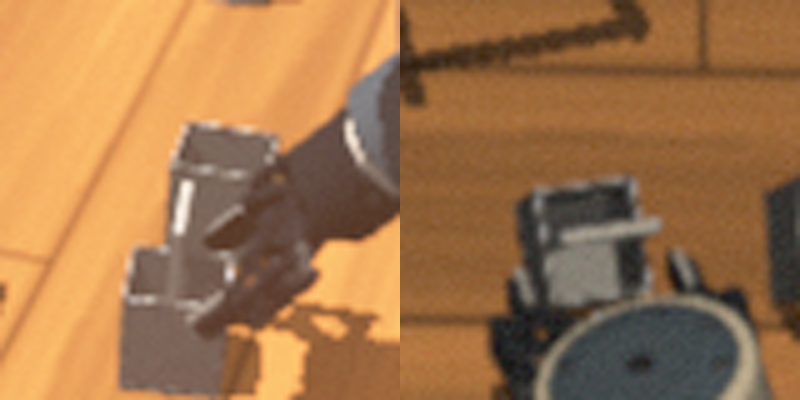

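The fingers straddle the pail (left at (515,280), right at (690,265)). Advancing and closing.

Call:
arm_command(series="9.8 0.3 -0.4 0 0 0 0;9.8 0.3 -0.4 0 0 0 0;0 0 0 0 0 0 0;0 0 0 0 0 0 1;0 0 0 0 0 0 1;0 0 0 0 0 0 1;0 0 0 0 0 0 1;0 0 0 0 0 0 1", squeeze=45)

```text
clock: 21.05
eef_pos: [466.5, -184.2, 45.9]
eef_rot: [-0.1, 49.7, 7.6]
contact_force: [-3.9, -1.5, 6.6]
gripper_width: 0.697
```

```bash
python3 - <<'E'
from h import *
o=get_obs();T=cur();print(T[:3,3],o["joint_pos"],o["contact_force"],o["gripper_width"]*85)
D=np.linalg.inv(T)@grasp(PL,[-8,0,-75],40);print(D[:3,3])
print("up20",T[:3,:3].T@[0,0,20.])
E
```

```text
[ 466.5 -184.2   45.9] [-25.5   7.  -30.9 -52.7 -26.4 -13.8] [-3.9 -1.5  6.6] 59.2338734759381
[0.9 0.7 0.7]
up20 [-15.3  -0.   12.9]
```

Call:
arm_command(series="-3.8 0 3.2 0 0 0 1;-7.6 0 6.4 0 0 0 1;-11.5 0 9.7 0 0 0 1;-11.5 0 9.7 0 0 0 1;-11.5 0 9.7 0 0 0 1;0 0 0 0 0 0 1;0 0 0 0 0 0 1")

```text
clock: 21.75
eef_pos: [465.7, -183.4, 104.6]
eef_rot: [0.0, 49.8, 7.8]
contact_force: [-0.1, 0.3, -2.6]
gripper_width: 0.699
```

```bash
cat > fitp.py <<'E'
from h import *
from scipy.optimize import least_squares
import sys
o=get_obs();T=cur();print(T[:3,3],o["joint_pos"],o["contact_force"],o["gripper_width"]*85)
Q=T@np.linalg.inv(grasp(PL,[-8,0,-75],40))  # world motion since nominal grasp
s,t=snapshot("side"),snapshot("top")
P0=mk(Ro.from_euler('z',PL[3],degrees=True).as_matrix(),PL[:3]); P=Q@P0
# which tool flip: grasp() picks nearest, so Q is small rotation
print("pail pred",P[:3,3],Ro.from_matrix(P[:3,:3]).as_euler('zyx',degrees=True))
out=[]
x,y,z=35,30,-55
L=[[(0,-25,0),(0,25,0)],[(0,-25,0),(0,-25,z)],[(0,25,0),(0,25,z)],[(x,y,z),(x,-y,z)],[(x,-y,z),(-x,-y,z)],[(-x,-y,z),(-x,y,z)],[(-x,y,z),(x,y,z)]]
for c in(s,t):
    f=cv2.resize(c["frame"],None,fx=5,fy=5,interpolation=cv2.INTER_CUBIC)
    for a,b in L:
        e=[tuple(int(5*v+2) for v in proj(c,P[:3,:3]@q+P[:3,3])) for q in(np.array(a),np.array(b))]; cv2.line(f,*e,(255,0,0),1)
    p=(proj(c,P[:3,3])*5).astype(int); x0,y0=max(p[0]-200,0),max(p[1]-220,0); out.append(f[y0:y0+480,x0:x0+400])
cv2.imwrite("pics/%s.png"%sys.argv[1],np.hstack(out)[:,:,::-1])
E
python3 fitp.py pail2
```

```text
[ 465.7 -183.4  104.6] [-20.6  -0.1 -30.5 -39.6 -28.7 -31.7] [-0.1  0.3 -2.6] 59.445437747312724
pail pred [ 461.4 -184.   193.9] [ 7.8 -0.2  0. ]
```

View pics/pail2.png

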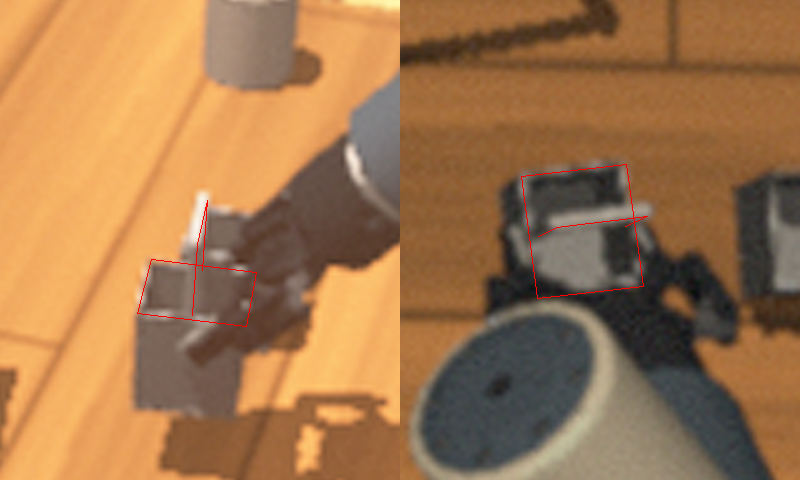

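The pail is gripped upright. The handle in the top view sits at (555,220)–(650,210), about 4 mm farther in +x than predicted, so I'll correct for that.

```bash
cat >> h.py <<'E'
# pail frame in tool frame, fixed by the look after lifting (TCP 465.7 -183.4 104.6, rot 0 49.8 7.8)
TP=np.linalg.inv(mk(Ro.from_euler('xyz',[0,49.8,7.8],degrees=True).as_matrix(),[465.7,-183.4,104.6]))@mk(Ro.from_euler('z',7.8,degrees=True).as_matrix(),[465.4,-184.5,193.7])
SEAT=[670,-34.5,161,10.5]
def pailto(local): return mk(Ro.from_euler('z',SEAT[3],degrees=True).as_matrix(),w(local,SEAT)[0])@np.linalg.inv(TP)
def where():
    P=cur()@TP; return Ro.from_euler('z',SEAT[3],degrees=True).inv().apply(P[:3,3]-np.array(SEAT[:3])),Ro.from_matrix(P[:3,:3]).as_euler('zyx',degrees=True)
E
python3 - <<'E'
from h import *
print(where());T=cur();A=pailto([-90,0,35]);rows(T,A,30);print(A[:3,3])
rows(A,pailto([-4,0,34]),12);rows(A,pailto([-90,0,0]),12)
E
```

```text
(array([-228.6, -110.5,   32. ]), array([7.7, 0.1, 0. ]))
total [ 83.6 117.  103.6] 2.7886704376290816 | n 6 row [14.2 19.1 17.6] [-0.4 -0.   0.3]
[581.8 -49.8 106.9]
total [56.3 -0.  65. ] 3.830715912390079e-15 | n 8 row [ 7.  -0.   8.1] [ 0.  0. -0.]
total [ 26.7   0.  -22.6] 3.830715912390079e-15 | n 3 row [ 8.9 -0.  -7.5] [ 0.  0. -0.]
```

Call:
arm_command(series="7 9.5 8.8 -0.2 0 0.1 1;14.2 19.1 17.6 -0.4 0 0.3 1;14.2 19.1 17.6 -0.4 0 0.3 1;14.2 19.1 17.6 -0.4 0 0.3 1;14.2 19.1 17.6 -0.4 0 0.3 1;14.2 19.1 17.6 -0.4 0 0.3 1;7 9.5 8.8 -0.2 0 0.1 1;0 0 0 0 0 0 1")

```text
clock: 22.65
eef_pos: [581.7, -48.4, 106.0]
eef_rot: [-0.5, 50.0, 10.4]
contact_force: [-0.5, -0.2, -3.2]
gripper_width: 0.698
```

```bash
python3 - <<'E'
from h import *
o=get_obs();print(where(),o["joint_pos"],o["contact_force"]);T=cur();A=pailto([-45,0,34]);rows(T,A,12)
rows(A,pailto([-4,0,33]),12)
s,t=snapshot("side"),snapshot("top")
P=T@TP;H=[670,-34.5,290,10.9]
# side/top consistency: handle edges by image, hook fit check
for c,n in((s,'side'),(t,'top')):
    print(n,"handle ends px",[proj(c,(P@[0,y,0,1])[:3]) for y in(-25,25)],"seat px",proj(c,SEAT[:3]))
a=np.hstack([crop(s["frame"],225,135,100,100,4),crop(t["frame"],310,110,100,100,4)])
cv2.imwrite("pics/ins.png",a[:,:,::-1])
E
```

```text
(array([-89.5,   1.8,  34.1]), array([10.8,  0.1, -0.3])) [ 10.7   5.1 -40.6   1.8  -4.3 -91.5] [-0.5 -0.2 -3.2]
total [28.8 -1.6 34.3] 0.4819274827070432 | n 4 row [ 7.2 -0.4  8.6] [ 0.1 -0.1  0. ]
total [27.2 -0.  30.7] 3.830715912390079e-15 | n 4 row [ 6.8 -0.   7.7] [ 0.  0. -0.]
side handle ends px [array([298.7, 158.6]), array([295.9, 168.6])] seat px [268.9 169.5]
top handle ends px [array([375.5, 158.8]), array([357.6, 161.9])] seat px [360.5 131.9]
```

View pics/ins.png

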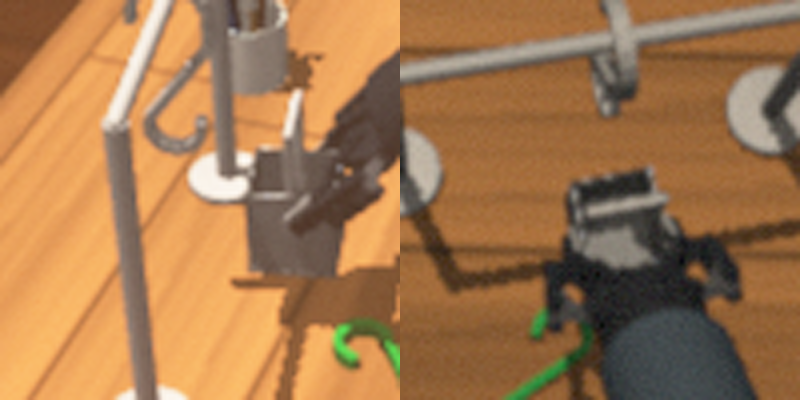

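The view agrees with the prediction to about 1 px: handle (356,163)–(377,159), seat at (269,169) inside the curl. But joint 5 is at -4.3°, right at its limit of -3.75°. I'll fit the planar kinematics to predict it before moving on.

```bash
cat > kin.py <<'E'
from h import *
from scipy.optimize import least_squares,fsolve
D=[([9.9,2.6,-2.3,-65.1],[564.1,-53.8,291.1],20),([10,12.6,3.1,-60.6],[648.5,-38.4,247.7],20),([10.7,5.1,-40.6,-4.3],[581.7,-48.4,106],40),([9.5,-5,-11.3,-63.5],[496.2,-68.5,281.4],20.3)]
sd=lambda a:np.sin(np.radians(a));cd=lambda a:np.cos(np.radians(a))
def fk(p,j2,j3,lean):
    L1,L2,e,h,t,a=p;f=j2-j3
    return np.array([a+L1*sd(j2)+L2*cd(f)+e*sd(f)+t*sd(lean),h+L1*cd(j2)-L2*sd(f)+e*cd(f)-t*cd(lean)])
def res(p): return np.concatenate([fk(p,j[1],j[2],l)-[x[0]*cd(j[0])+x[1]*sd(j[0]),x[2]] for j,x,l in D]+[(p-np.array([300,300,30,300,250,0]))*.002])
f=least_squares(res,[300,300,30,300,250,0]);print(f.x,res(f.x)[:8])
for lx,lz in((-90,35),(-70,35),(-45,34),(-20,34),(-4,33),(-2,0),(-2,-3)):
    for dl in(0,-8):
        A=pailto([lx,0,lz]);q=A[:3,3];rr=q[0]*cd(10.5)+q[1]*sd(10.5)
        s=fsolve(lambda v:fk(f.x,v[0],v[1],40+dl)-[rr,q[2]],[8,-30]);print(lx,lz,dl,s,"j5",-(50-dl-(s[0]-s[1])))
E
python3 kin.py
```

```text
[520.8 398.3  -3.5 166.3 380.5  -4. ] [-0.1  0.3  0.   0.1 -0.   0.   0.1 -0.4]
-90 35 0 [  5.  -40.5] j5 -4.474770441778077
-90 35 -8 [  6.5 -32.7] j5 -18.853277099895536
-70 35 0 [  7.  -38.1] j5 -4.868718403420033
-70 35 -8 [  8.5 -30.2] j5 -19.29364279470108
-45 34 0 [  9.6 -35.1] j5 -5.34093114437637
-45 34 -8 [ 11.  -27.2] j5 -19.827421568167033
-20 34 0 [ 11.9 -31.9] j5 -6.149205849332432
-20 34 -8 [ 13.4 -23.9] j5 -20.673100685408286
-4 33 0 [ 13.5 -29.9] j5 -6.57776597155781
-4 33 -8 [ 15.  -21.9] j5 -21.136119817465463
-2 0 0 [ 16.8 -32. ] j5 -1.2917666069266502
-2 0 -8 [ 17.7 -24. ] j5 -16.257337839607445
-2 -3 0 [ 17.1 -32.1] j5 -0.8018665064490307
-2 -3 -8 [ 18.  -24.2] j5 -15.805346621891672
```

The fit is good (under 0.5 mm). An upright pail would break the joint 5 limit at the seat, so I'll tilt it 4.5° (lean 35.5°), which leaves margin.

```bash
cat >> h.py <<'E'
def pailto(local,tilt=4.5): return mk(Ro.from_euler('z',SEAT[3],degrees=True).as_matrix()@Ro.from_euler('y',tilt,degrees=True).as_matrix(),w(local,SEAT)[0])@np.linalg.inv(TP)
E
python3 - <<'E'
from h import *
T=cur();print(where());A=pailto([-88,0,34]);print("lean",np.degrees(np.arctan2(np.hypot(*A[:2,0]),-A[2,0])))
rows(T,A,12,1.5);B=pailto([-45,0,34]);rows(A,B,11);rows(B,pailto([-4,0,32]),8);rows(B,pailto([-45,0,14]),5)
E
```

```text
(array([-90.5,   0.3,  34.4]), array([10.6,  0.1, -0.3]))
lean 35.699999999999996
total [-2.6  0.2 -3.3] 4.333157247276542 | n 3 row [-0.8  0.1 -1.1] [0.1 1.4 0. ]
total [25.1  0.  34.9] 2.7211353834424335e-15 | n 4 row [ 6.3 -0.   8.7] [-0.  0. -0.]
total [25.5 -0.  32.1] 2.7211353834424335e-15 | n 6 row [ 4.3 -0.   5.4] [-0.  0. -0.]
total [ 16.2  -0.  -11.7] 2.7211353834424335e-15 | n 4 row [ 4.1 -0.  -2.9] [-0.  0. -0.]
```

Call:
arm_command(series="-0.8 0.1 -1.1 0 1.4 0 1;-0.8 0.1 -1.1 0 1.4 0 1;-0.8 0.1 -1.1 0 1.4 0 1;6.3 0 8.7 0 0 0 1;6.3 0 8.7 0 0 0 1;6.3 0 8.7 0 0 0 1;6.3 0 8.7 0 0 0 1;0 0 0 0 0 0 1")

```text
clock: 23.55
eef_pos: [622.1, -42.0, 108.1]
eef_rot: [-0.5, 53.9, 10.3]
contact_force: [-0.1, -0.6, -2.3]
gripper_width: 0.701
```

```bash
python3 - <<'E'
from h import *
T=cur();o=get_obs();print(where(),o["joint_pos"],o["contact_force"]);B=pailto([-3,0,32]);rows(T,B,6)
E
```

```text
(array([-42.5,   0.8,  36. ]), array([10.7,  4. , -1.1])) [ 10.6   9.5 -31.4   0.9 -13.  -90.6] [-0.1 -0.6 -2.3]
total [26.1 -0.4 29.2] 0.5033377122136767 | n 7 row [ 3.7 -0.   4.2] [0.  0.1 0. ]
```

Call:
arm_command(series="3.7 0 4.2 0 0 0 1;3.7 0 4.2 0 0 0 1;3.7 0 4.2 0 0 0 1;3.7 0 4.2 0 0 0 1;3.7 0 4.2 0 0 0 1;3.7 0 4.2 0 0 0 1;3.7 0 4.2 0 0 0 1;0 0 0 0 0 0 1")

```text
clock: 24.35
eef_pos: [659.5, -35.0, 104.5]
eef_rot: [-0.5, 53.9, 10.3]
contact_force: [-0.8, 0.4, -1.7]
gripper_width: 0.702
```

```bash
python3 - <<'E'
from h import *
T=cur();o=get_obs();print(where(),o["joint_pos"],o["contact_force"]);rows(T,pailto([-3,0,5]),5)
s=snapshot("side");t=snapshot("top")
a=np.hstack([crop(s["frame"],235,130,70,70,5.7),crop(t["frame"],325,105,70,70,5.7)])
cv2.imwrite("pics/seat.png",a[:,:,::-1])
E
```

```text
(array([-4.4,  0.9, 32.5]), array([10.7,  4. , -1.1])) [ 10.6  13.5 -26.8   0.8 -13.7 -90.6] [-0.8  0.4 -1.7]
total [ 22.6  -0.2 -15.5] 0.48882898372692046 | n 6 row [ 3.8 -0.1 -2.6] [0.1 0.1 0. ]
```

I have no more pictures, so force and numerical checks from here. There is no contact yet (force equals the pail's weight). Lowering.

Call:
arm_command(series="3.8 0 -2.6 0 0 0 1;3.8 0 -2.6 0 0 0 1;3.8 0 -2.6 0 0 0 1;3.8 0 -2.6 0 0 0 1;3.8 0 -2.6 0 0 0 1;3.8 0 -2.6 0 0 0 1;0 0 0 0 0 0 1;0 0 0 0 0 0 1")

```text
clock: 25.25
eef_pos: [659.6, -35.1, 76.8]
eef_rot: [-0.5, 54.0, 10.3]
contact_force: [0.5, 0.4, -2.4]
gripper_width: 0.696
```

```bash
python3 - <<'E'
from h import *
for i in range(3): print(get_obs()["contact_force"]); snapshot("top")
T=cur();o=get_obs();print(where(),o["joint_pos"]);rows(T,pailto([-2,0,0]),1)
E
```

```text
[ 0.5  0.4 -2.4]
[ 0.5  0.1 -2.7]
[-0.1  0.4 -2.6]
(array([-4.1,  0.7,  5.2]), array([10.7,  4. , -1. ])) [ 10.6  15.8 -28.9   1.2  -9.3 -90.9]
total [ 5.1 -0.2 -1.8] 0.49827835560824707 | n 6 row [ 0.8 -0.  -0.3] [0.1 0.1 0. ]
```

Call:
arm_command(series="0.8 0 -0.5 0 0 0 1;0.8 0 -0.5 0 0 0 1;0.8 0 -0.5 0 0 0 1;0 0 0 0 0 0 1;0 0 0 0 0 0 1")

```text
clock: 25.9
eef_pos: [659.8, -35.1, 74.0]
eef_rot: [-0.5, 54.0, 10.3]
contact_force: [0.0, -0.8, -1.8]
gripper_width: 0.695
```

Call:
arm_command(series="0.8 0 -0.5 0 0 0 1;0.8 0 -0.5 0 0 0 1;0 0 0 0 0 0 1;0 0 0 0 0 0 1")

```text
clock: 26.3
eef_pos: [660.8, -34.9, 73.3]
eef_rot: [-0.5, 53.8, 10.3]
contact_force: [-0.4, -0.6, 1.7]
gripper_width: 0.695
```

Call:
arm_command(series="0.8 0 -0.5 0 0 0 1;0 0 0 0 0 0 1;0 0 0 0 0 0 1")

```text
clock: 26.6
eef_pos: [661.5, -34.8, 73.1]
eef_rot: [-0.5, 53.7, 10.3]
contact_force: [-0.4, 0.7, 4.9]
gripper_width: 0.696
```

Contact came at the predicted seat height, so the handle bar is in the curl and the hook takes the weight. Easing up slightly, then releasing gently.

Call:
arm_command(series="-0.8 0 0.5 0 0 0 1;0 0 0 0 0 0 0.3;0 0 0 0 0 0 0.2;0 0 0 0 0 0 0.1;0 0 0 0 0 0 0;0 0 0 0 0 0 0;0 0 0 0 0 0 0")

```text
clock: 27.3
eef_pos: [659.6, -35.1, 71.8]
eef_rot: [-0.5, 54.0, 10.3]
contact_force: [-0.1, -0.7, 0.3]
gripper_width: 0.999
```

Call:
arm_command(series="-5 0 0 0 0 0 0;-8 0 0 0 0 0 0;-12 0 0 0 0 0 0;-15 0 0 0 0 0 0;-20 0 0 0 0 0 0;-20 0 -5 0 0 0 0;-20 0 -15 0 0 0 0;-20 0 -20 0 0 0 0")

```text
clock: 28.1
eef_pos: [558.3, -53.9, 147.7]
eef_rot: [-0.5, 53.8, 10.3]
contact_force: [-0.4, -0.1, -0.1]
gripper_width: 0.997
```

```bash
cat > chk.py <<'E'
from h import *
o=get_obs();T=cur();print(o["clock"],T[:3,3],o["joint_pos"],o["contact_force"])
# motion: two looks apart; and grey mask against hook model + pail model
fr=[snapshot("side")["frame"].astype(int)]
for i in range(6): fr.append(snapshot("side")["frame"].astype(int))
b=np.s_[130:260,235:330]
print("side diffs",[np.abs(f[b]-fr[0][b]).mean().round(2) for f in fr[1:]])
s,t=snapshot("side"),snapshot("top")
def edges(c,P):
    return [proj(c,(P@np.r_[q,1])[:3]) for q in ((0,-25,0),(0,25,0),(35,30,-55),(-35,30,-55),(35,30,-135),(-35,30,-135))]
P=mk(Ro.from_euler('z',10.5,degrees=True).as_matrix(),SEAT[:3])
print("expected side",*edges(s,P));print("expected top",*edges(t,P))
for n,c in(("side",s),("top",t)): 
    p=proj(c,SEAT[:3]).astype(int);y,x=p[1],p[0]
    sat=cv2.cvtColor(c["frame"],cv2.COLOR_RGB2HSV)[:,:,1]
    m=sat[max(y-45,0):y+65,x-30:x+45:1]<100
    print(n,"origin",x-30,y-45)
    if n=="side":
        for r_ in m[::2]: print(''.join('#' if v else '.' for v in r_))
E
python3 chk.py
```

```text
28.1 [558.3 -53.9 147.7] [ 10.6  -0.4 -35.5   0.7 -18.7 -90.4] [-0.4 -0.1 -0.1]
side diffs [np.float64(2.93), np.float64(2.75), np.float64(2.46), np.float64(2.24), np.float64(2.16), np.float64(1.89)]
expected side [270.7 164.7] [267.1 174.5] [257.  188.4] [279.1 190.5] [259.1 207.3] [280.3 209.4]
expected top [369.2 130.5] [351.8 133.3] [346.9 126.9] [351.  149.8] [345.5 133.7] [349.3 155.3]
side origin 238 124
..............................#####...#######.......##.....................
.............................#####....#######......###.....................
........................##########....######........#......................
.....................###############...#####...............................
...................#########################...............................
...................###....#####...##################.......................
..................###....#####......################.#####.................
..................###...######.......#############...######................
.......................######........#############...######................
.
[... 2812 characters left out ...]
..................#####...................................................
...................#####...................................................
...................######..................................................
....................#####..................................................
....................#####..................................................
....................#####..................................................
....................#####..................................................
.....................#####.................................................
...................############............................................
top origin 330 86
```

The mask shows the pail box hanging where expected: bottom row at 208 against 207–209 expected, columns 255–282. I'll back off a little more and let the swing die down.

Call:
arm_command(series="-20 0 -20 0 0 0 0;-20 0 -20 0 0 0 0;0 0 0 0 0 0 0;0 0 0 0 0 0 0;0 0 0 0 0 0 0;0 0 0 0 0 0 0;0 0 0 0 0 0 0;0 0 0 0 0 0 0")

```text
clock: 29.35
eef_pos: [504.0, -64.0, 154.2]
eef_rot: [-0.5, 54.0, 10.3]
contact_force: [-0.5, -0.1, 0.0]
gripper_width: 0.999
```

```bash
cat > mot.py <<'E'
from h import *
P=mk(Ro.from_euler('z',10.5,degrees=True).as_matrix(),SEAT[:3])
cen=[]
fr=[snapshot("side")["frame"] for i in range(24)]
for f in fr:
    sat=cv2.cvtColor(f,cv2.COLOR_RGB2HSV)[:,:,1].astype(float)
    m=np.clip((120-sat)/60,0,1)[196:207,240:300]; cen.append((m*np.arange(240,300)).sum()/m.sum())
print(get_obs()["clock"],"box centre column, 1.2 s:",np.array(cen).round(2))
G=[cv2.cvtColor(f,cv2.COLOR_RGB2GRAY).astype(np.float32) for f in fr]
print("diff box",[float(np.abs(g[165:210,250:290]-G[0][165:210,250:290]).mean().round(2)) for g in G[1::3]],"bg",float(np.abs(G[-1][300:390,200:400]-G[0][300:390,200:400]).mean()))
E
python3 mot.py
```

```text
30.55 box centre column, 1.2 s: [268.  268.1 268.4 268.5 268.6 268.9 268.9 268.8 268.7 268.6 268.4 268.3
 268.2 268.1 268.  268.  268.  268.  268.1 268.1 268.3 268.2 268.4 268.4]
diff box [3.049999952316284, 6.440000057220459, 6.929999828338623, 5.099999904632568, 2.319999933242798, 1.659999966621399, 2.930000066757202, 4.510000228881836] bg 1.172611117362976
```

Only about 1 mm of swing, and decaying. Waiting about 2.5 s more, then a check and hand-in.

Call:
arm_command(series="0 0 0 0 0 0 0;0 0 0 0 0 0 0;0 0 0 0 0 0 0;0 0 0 0 0 0 0;0 0 0 0 0 0 0;0 0 0 0 0 0 0;0 0 0 0 0 0 0;0 0 0 0 0 0 0")

```text
clock: 31.35
eef_pos: [503.8, -64.0, 154.5]
eef_rot: [-0.5, 54.0, 10.3]
contact_force: [0.7, -0.4, 0.3]
gripper_width: 1.0
```

Call:
arm_command(series="0 0 0 0 0 0 0;0 0 0 0 0 0 0;0 0 0 0 0 0 0;0 0 0 0 0 0 0;0 0 0 0 0 0 0;0 0 0 0 0 0 0;0 0 0 0 0 0 0;0 0 0 0 0 0 0")

```text
clock: 32.15
eef_pos: [503.8, -64.1, 154.5]
eef_rot: [-0.5, 54.0, 10.3]
contact_force: [-0.2, 0.2, -0.1]
gripper_width: 1.0
```

```bash
python3 mot.py; python3 -c "
from plant import workorder; print(workorder.finish_job())"
```

```text
33.35 box centre column, 1.2 s: [268.3 268.3 268.3 268.3 268.3 268.3 268.3 268.4 268.3 268.3 268.3 268.3
 268.3 268.3 268.3 268.3 268.3 268.3 268.4 268.3 268.3 268.3 268.3 268.3]
diff box [1.3799999952316284, 1.3899999856948853, 1.3600000143051147, 1.350000023841858, 1.3799999952316284, 1.350000023841858, 1.340000033378601, 1.3300000429153442] bg 1.1917778253555298
the job is handed in; nothing more can be done
None
```

I hung the big S-hook on the rail and let go, then hung the pail with the handle from its lower curl. I handed the job in at about 33 s; no verdict is reported.

**What the last checks showed:**
- **Hook:** after release, it matched the overlay of its expected hung pose to about 2 mm in both camera views.
- **Pail:** the handle made contact within about 2 mm of the predicted seat height. After release, the box was where expected in the side camera: bottom at row 208, against 207–209 predicted.
- **Stillness:** a swing of about 1 mm died out. The box centre then stayed within 0.1 px for 1.2 s.
- **Robot:** the arm was clear, with contact force about 0.

**What went wrong or was not checked:**
- **Wrist limits:** joint 6 reached its limit once and neared it again, so I turned the gripper half round each time. Leaning 40° ran the wrist close to its limits, so I gripped the hook at a 20° lean instead and tilted the held pail about 4° to keep joint 5 in range.
- **Seating not viewed:** the 12-picture limit was used up, so I checked the final seating by force and image numbers only.
- **Other pail:** I did not check it again at the end. The arm stayed clear of it, and it was standing in the last views that showed it.

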